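# Clamp a board in the indexed rail holder

## Robot

A 6-joint arm with a two-finger parallel gripper is mounted at the origin on a cart in front of the work surface, level with it; the furniture and walls round the work are solid. World frame = base frame: x ahead of the robot, y to its left, z up, the work surface at z = 0. Lengths are in m, angles in rad, forces in N, time in s.
With the tool pointing down it reaches from about 0.35 to 0.975 m from the base axis. Payload 4.9 kg.
Tool frame: the origin (TCP) lies between the finger pads; the fingertips stand 14 mm ahead of it and the grasp point (between the pads) lies 5 mm behind it (manip.tcp_to_tips is the distance from the TCP to the fingertips, in m); z points along the fingers, y is the line along which they close (so a half turn about z gives the same grasp; the last joint's range is limited). The gripper opens to 85 mm and grips with 20 to 120 N. Pads are 22 mm wide; open, the fingers measure 114 mm over their backs; the gripper's body (76 mm by 85 mm) begins 54 mm behind the grasp point. The pads swing forward as they close: fully open they stand 13 mm farther back than shut.
Start: joints at [-1.367, 0.053, 1.613, -0, 1.476, -0.119], TCP at [0.198, -0.593, 0.245] pointing down, gripper open.
Joint ranges: [-3.01, 3.01], [-1.01, 2.22], [0.06, 2.58], [-1.02, 4.17], [0.09, 2.62], [-3.14, 3.14]. Speed limits (rad/s): [2.57, 2.57, 3.14, 3.14, 3.14, 3.14].

## Interface

Orientations are given as a unit quaternion [w, x, y, z].
In Python, from plant import manip gives the robot as it stands.
- The arm moves only by the tool servo_tool, never from a script. Its argument "moves" is a list that holds one entry, the list of rows, each a list of 7 numbers: the shift along the tool's x, y, z in mm, then the turn, a rotation vector about the tool's x, y, z in degrees, then the finger opening in mm, from 0 to 85.4. In form: [[[x, y, z, ax, ay, az, fingers], ...]]. A call has 1 to 12 rows; each row shifts and turns the commanded pose from where the row before left it, along the tool's axes as they then stand; what a row does not reach is not made up. A row lasts 1/8 s, in which the tool goes at most 62.5 mm and 10.7 degrees, less where a joint would pass 70% of its speed; a pose out of reach is approached as far as the arm can. A call with a gripper value outside its range is refused whole. The fingers move at their own pace and stop on an object; the grip force is fixed at half the most. Time passes only in rows, so rows that do not move let the fingers close. It gives the time, the measured TCP pose, the force, the opening and the grip force at its end, in the units of the state.
- manip.state(): the state, without advancing time (a new reading comes with each control period).
- manip.grab_frame(name): name is "scene" or "top" or "wrist"; returns a dict with "image" (420x560x3 uint8, blue, green, red), "mtx" (3x3 intrinsics, pixels), "eye" and "rotation" of the camera in the world. Camera axes: x right, y down, z forward; pixel columns grow to the right and rows downward; lengths in m; the calibration is good to about 2 mm. A picture is of the moment at which its call begins. There is no depth.
- manip.job_done(): hands the job in; it is judged then, once.
The state is a dict: "time": time; "joint_pos": joint angles; "joint_vel": joint speeds; "joint_efforts": joint torques, N m; "tool_pos": TCP position; "tool_rot": TCP orientation; "contact_force": force on the tool from outside, world axes, zero at the start; "ft_torque": the same for the moment, N m; "gripper_width": opening from 0.0 (shut) to 1.0 (fully open); "grasp_force": force on a finger pad.
Only numpy, scipy, OpenCV 4.12 (cv2) and the standard library are available. Lean on these libraries where they do the work, as an engineer would, in place of code of your own. Each camera call takes 0.05 s, during which the arm holds its last target. There are 200 camera calls.

## Task

Clamp the small circuit board in the rail-type board holder on the mat: lay it flat on the raised bed between the two jaws, then lift the sliding jaw's spring plunger knob, bring the jaw up to the board and let the plunger pin snap fully home in the next hole, so that the sprung pad holds the board against the fixed jaw. The hole goes out of sight under the jaw, so feel for it; do not force the pin sideways or squeeze the board hard, and leave the other things where they lie.

Things in the scene. Friction and masses are not known exactly. Their poses are not given: they have to be found in the camera images.
- holder: rail-type board holder on the mat: aluminium rail 40 mm wide (x), y -159 to 113 mm, on two dark cross feet 92 mm wide. Origin on its underside under the rail's middle line; x across the rail, y along it towards the fixed jaw, z up. The sliding jaw is 60 mm wide and rides at the -y end
- bed_mid (a point): middle of the bed's top: a raised bar with a rubber top, 30 mm wide (x), 78 mm long (y 17 to 95 mm in the holder's frame), top 30 mm over the holder's underside. Axes as the holder's
- stop_face (a point): on the fixed jaw's stop face (holder y = 95 mm, facing -y) at board height. The jaw is 66 mm wide, 42.5 mm high; its lip overhangs the bed by 5 mm (y 90 to 95 mm) from z = 36.5 mm up, so the board goes under it by sliding along +y
- next_hole (a point): NOMINAL middle of the next hole (7.5 mm long, at holder y = -61.5 mm) at the top (z = 22 mm) of the 6 mm thick steel hole bar on the rail. The bar is screwed on anywhere within 10 mm of nominal along y; the true place is not measured and must be felt. Nominal loading slot: y -122 to -91 mm; one more hole, for shorter boards, at -26.5 mm: not this one
- board: small green circuit board 60 (x) x 100 (y) x 2.4 mm, about 70 g, on four brass standoffs 5 mm thick, 8 mm high at x +-23, y +-34 mm. Origin under its middle at the standoffs' feet; underside at z = 8, parts up to z = 18 mm; long edges free to grip; either end may go to the fixed jaw
- pad_face (a point): middle of the sprung pad's face, which looks to holder +y; pad 44 mm wide, with a lip reaching 4 mm further from 36.5 mm over the holder's underside up. With a board on the bed the standoffs hang beside it (5.5 mm play each side), board origin at holder z = 22 mm; home against the fixed jaw at y = 45 mm; lowered at y = 25 to 38 mm it clears both lips
- knob_mid (a point): middle of the plunger's upright black pull knob, 20 mm thick and 22 mm high, on top of the sliding jaw; 57.5 mm above the holder's underside with the pin down. Moves with jaw and plunger. All else on the jaw is lower than the knob's foot (hexagon barrel to 45.5 mm, jaw wall to 43.5 mm over the underside). Axes as the holder's
- jaw (a joint): slide of the sliding jaw along holder +y, m; the plunger's axis is at y = -0.1065 + this. About 0 (within 0.002) at the start, wide open, pin in the long loading slot; 0.035 to 0.055, by where the hole bar lies, with the pin in the next hole. Stops at -0.008 and 0.086. Slide friction 2.5 N: stays where it is left
- plunger (a joint): lift of the plunger, m: 0 pin home in slot or hole, 0.0055 pin riding on top of the hole bar, from 0.006 clear, stop at 0.010. Spring drives it down with 6 N (home) to 8.5 N (stop), so a free knob snaps in by itself. The 6 mm pin enters the 7.5 mm hole only within 1 mm of its middle, then locks the jaw; a firm side push on the knob can hold it up by friction. Side loads over 15 N may bend the pin
- pad (a joint): how far the jaw's sprung pad is pushed back, m, 0 to 0.0235 (solid there); spring 1 N at 0 to 2 N at the end, too weak to shift the jaw. Free face at holder y = -0.038 + jaw joint; it meets a board that is home at jaw joint 0.033 and is pushed back 1 to 23 mm with the pin in the next hole
- part_box: grey lidded parts box 39 x 51 x 18 mm on the desk, origin at the centre of its underside; leave alone
- tape_roll: roll of amber tape lying flat, 67 mm across, 19 mm high, origin at the centre of its underside; leave alone
- driver: small yellow screwdriver lying along its y, 134 mm long, 11 mm thick, origin under its middle; leave alone
- jar: green jar with a black screw lid, 44 mm across, 30 mm high, origin at the centre of its underside; leave alone

How it is judged:
On the way, in this order (a step that is already met when the one before it is completed fails the run):
1. the board lies flat on the bed between the jaws, let go (z of board in the frame of holder between 0.0195 and 0.0245 m and x of board in the frame of holder between -0.009 and 0.009 m and y of board in the frame of holder between 0.005 and 0.0475 m and angle between board's own z axis and vertical below 0.06 rad and contact force between the fingers and board below 0.05 N), for 0.2 s.
2. the plunger is pulled up clear of the hole bar (value of joint plunger above 0.0057 m), for 0.05 s.
At the end, for the whole second after the job is handed in: Plunger within 1.5 mm of fully seated in the next hole (jaw joint 0.033 to 0.057), pad pushed back over 0.6 mm, board at rest flat on the bed (tilt under 0.06 rad, z within 2.5 mm), square to the rail within 0.06 rad and within 2 mm of home against the fixed jaw (value of joint plunger below 0.0015 m and value of joint jaw between 0.033 and 0.057 m and value of joint pad above 0.0006 m and z of board in the frame of holder between 0.0195 and 0.0245 m and x of board in the frame of holder between -0.009 and 0.009 m and y of board in the frame of holder above 0.043 m and angle between board's own z axis and vertical below 0.06 rad and angle between the y axis of board and the y axis of holder, either way round below 0.06 rad and linear speed of board below 0.01 m/s); the robot touches nothing.
It fails at once if the plunger pin is forced against the hole bar with more than 16 N (contact force between plunger_c1 and anything else above 16 N).
It fails at once if the board is pressed or squeezed against the holder with more than 50 N (contact force between board and holder above 50 N).
It fails at once if the parts box, tape roll, screwdriver or jar is shifted by more than 20 mm (distance of any of part_box, tape_roll, driver, jar from where it was at the start of the episode above 0.02 m).
It also fails if it takes over 56 s, if anything falls off the work surface, if the arm or the gripper's body presses on something with over 40 N, if the wrist force passes 120 N, or if a joint passes its speed limit or range.

## Working session

There is one attempt and no reset: what is moved stays moved. The work goes in short steps, Python scripts to look and compute and a tool call to move; the robot and the scene stay as the last step left them, time stands still between calls to the robot, and variables do not carry over. Pictures are saved under pics/ and viewed, at most 10 in all, crops included, and the job is handed in when it is done.

Besides the shell and the picture viewer there is one more tool, called after ">>>" by a JSON object that holds its "fn" and its "kwargs", one argument or row to a line. servo_tool: Moves the arm, as the interface text tells. Its arguments: {"type":"object","properties":{"moves":{"type":"array"}},"required":["moves"]}

```bash
mkdir -p pics; ls
cat > h.py <<'E'
import numpy as np, cv2
from plant import manip
def grab(n,f):
    d=manip.grab_frame(n); cv2.imwrite('pics/%s.png'%f,d['image']); np.savez('pics/%s.npz'%f,**{k:np.array(d[k]) for k in('image','mtx','eye','rotation')}); return d
def load(f): return np.load('pics/%s.npz'%f)
def ray(d,p):
    v=np.linalg.solve(d['mtx'],np.array([p[0],p[1],1.])); return d['eye'],d['rotation']@v
def onz(d,p,z):
    e,v=ray(d,p); return e+v*(z-e[2])/v[2]
def tri(d1,p1,d2,p2):
    e1,a=ray(d1,p1);e2,b=ray(d2,p2)
    s=np.linalg.lstsq(np.c_[a,-b],e2-e1,rcond=None)[0]
    q1,q2=e1+a*s[0],e2+b*s[1]; return (q1+q2)/2,np.linalg.norm(q1-q2)
def proj(d,P):
    c=d['rotation'].T@(np.array(P)-d['eye']); u=d['mtx']@c; return u[:2]/u[2]
E
python3 - <<'E'
from h import *
for n in('scene','top'):
    d=grab(n,n+'0'); print(n,d['eye'],d['rotation'],d['mtx'][0,0])
print(manip.state())
a=load('scene0')['image'];b=load('top0')['image']
E
```

```text
pics
scene [0.02331779 0.82236483 0.77294203] [ 0.1235947  -0.22821373  0.85358915 -0.45169504] 434.6533943312975
top [ 0.38091986 -0.07532972  1.16968018] [-0.04885554  0.71001375 -0.70099439  0.04583102] 430.0462821399828
{'time': 0.1, 'joint_pos': array([-1.36701316e+00,  5.33294644e-02,  1.61418645e+00,  1.17802891e-05,
        1.47601130e+00, -1.18991835e-01]), 'joint_vel': array([ 0.00106772, -0.00171339, -0.00360573, -0.00075386,  0.00059968,
       -0.00146718]), 'joint_efforts': array([ 1.03902956e-03, -3.94901133e+01, -3.71364856e+01,  1.97741974e-05,
        3.85912033e-03,  3.39347494e-06]), 'tool_pos': array([ 0.19814529, -0.59217671,  0.24414422]), 'tool_rot': array([-9.66659153e-04,  9.87004908e-01,  1.60687198e-01, -3.51382916e-05]), 'contact_force': array([ 0.20851797, -0.22654011, -0.32426857]), 'ft_torque': array([-0.00810592, -0.02593663, -0.02673816]), 'grasp_force': 0.0, 'gripper_width': 1.000191270639014}
```

View pics/top0.png

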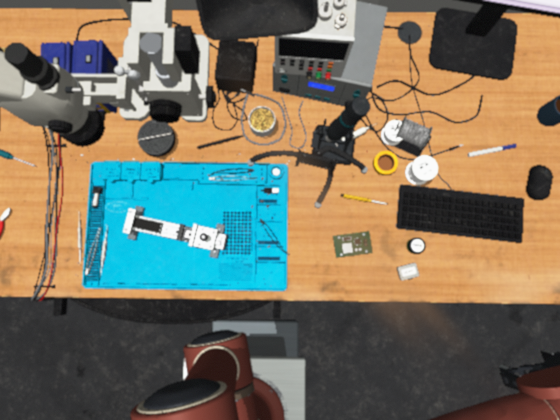

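View pics/scene0.png

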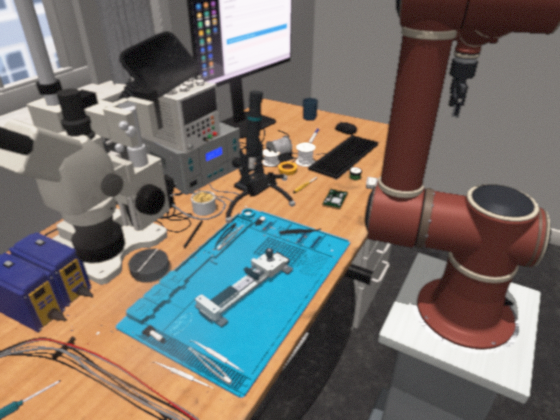

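The top view shows the board at (352,243), and the holder from its fixed jaw at (130,222) to its sliding jaw at (207,237) on the blue mat. The jar is at (417,245), the box at (408,271) and the driver at (363,199). The scene view agrees. The `rotation` value is a quaternion, so I'll fix the helper.

```bash
sed -i "s/^import numpy.*/import numpy as np, cv2\nfrom scipy.spatial.transform import Rotation as R/; s/return d\$/return load(f)/; s/^def load.*/def load(f):\n    d=dict(np.load('pics\/%s.npz'%f)); q=d['rotation']; d['rotation']=R.from_quat(q[[1,2,3,0]]).as_matrix(); return d/" h.py
python3 - <<'E'
from h import *
t=load('top0'); s=load('scene0')
for n,p,z in(('board',(352,243),.01),('fix',(130,222),.03),('knob',(207,237),.05),('jar',(417,245),.03),('driver',(363,199),.01),('box',(408,271),.018)):
    print(n,onz(t,p,z).round(3))
print('board tri',tri(t,(352,243),s,(336,198)))
w=grab('wrist','w0'); st=manip.state(); T=R.from_quat(st['tool_rot'][[1,2,3,0]]).as_matrix()
print('tool R',T.round(3)); print('cam in tool',(T.T@(w['eye']-st['tool_pos'])).round(4),(T.T@w['rotation']).round(3), w['mtx'][0,0])
E
```

```text
board [ 0.453 -0.286  0.01 ]
fix [0.5   0.309 0.03 ]
knob [0.461 0.099 0.05 ]
jar [ 0.449 -0.454  0.03 ]
driver [ 0.573 -0.317  0.01 ]
box [ 0.38  -0.432  0.018]
board tri (array([ 4.50690657e-01, -2.88697352e-01,  2.04667218e-04]), np.float64(0.0062764009159275245))
tool R [[ 0.948  0.317 -0.   ]
 [ 0.317 -0.948  0.002]
 [ 0.    -0.002 -1.   ]]
cam in tool [ 0.0771  0.0014 -0.1291] [[-0.001 -0.954 -0.3  ]
 [ 1.    -0.001  0.   ]
 [-0.001 -0.3    0.954]] 347.88869118960486
```

```bash
cat >> h.py <<'E'
def pose():
    s=manip.state(); return s['tool_pos'],R.from_quat(s['tool_rot'][[1,2,3,0]])
def down(yaw): # tool z down, tool x at yaw
    c,s=np.cos(yaw),np.sin(yaw); return R.from_matrix([[c,s,0],[s,-c,0],[0,0,-1]])
def plan(P,yaw,n,f,dp=1):
    p,r=pose(); rt=down(yaw); rv=(r.inv()*rt).as_rotvec()/n; d=(np.array(P)-p)/n
    for i in range(n):
        print(list(np.r_[(r.inv().apply(d)*1e3).round(dp),np.degrees(rv).round(2),f]),end=', '); r=r*R.from_rotvec(rv)
    print()
E
python3 -c "
from h import *
plan([.45,-.29,.22],np.radians(88),9,85)"
```

```text
[np.float64(37.2), np.float64(-23.0), np.float64(2.7), np.float64(-0.01), np.float64(-0.01), np.float64(-7.72), np.float64(85.0)], [np.float64(39.9), np.float64(-17.8), np.float64(2.7), np.float64(-0.01), np.float64(-0.01), np.float64(-7.72), np.float64(85.0)], [np.float64(42.0), np.float64(-12.2), np.float64(2.7), np.float64(-0.01), np.float64(-0.01), np.float64(-7.72), np.float64(85.0)], [np.float64(43.2), np.float64(-6.5), np.float64(2.7), np.float64(-0.01), np.float64(-0.01), np.float64(-7.72), np.float64(85.0)], [np.float64(43.7), np.float64(-0.6), np.float64(2.7), np.float64(-0.01), np.float64(-0.01), np.float64(-7.72), np.float64(85.0)], [np.float64(43.4), np.float64(5.3), np.float64(2.7), np.float64(-0.01), np.float64(-0.01), np.float64(-7.72), np.float64(85.0)], [np.float64(42.3), np.float64(11.0), np.float64(2.7), np.float64(-0.01), np.float64(-0.01), np.float64(-7.72), np.float64(85.0)], [np.float64(40.4), np.float64(16.6), np.float64(2.7), np.float64(-0.01), np.float64(-0.01), np.float64(-7.72), np.float64(85.0)], [np.float64(37.8), np.float64(21.9), np.float64(2.7), np.float64(-0.01), np.float64(-0.01), np.float64(-7.72), np.float64(85.0)],
```

>>> {"fn": "servo_tool", "kwargs": {
  "moves": [
    [[37,-23,3,0,0,-7.7,85],[40,-18,3,0,0,-7.7,85],[42,-12,3,0,0,-7.7,85],[43,-6.5,3,0,0,-7.7,85],[44,-0.5,3,0,0,-7.7,85],[43.5,5.3,3,0,0,-7.7,85],[42,11,3,0,0,-7.7,85],[40,16.5,2.5,0,0,-7.7,85],[38,22,2.5,0,0,-7.7,85],[0,0,0,0,0,0,85]]
  ]
}}

```text
time: 1.4
tool_pos: [0.4514, -0.2891, 0.2186]
tool_rot: [-0.001, 0.719, 0.695, 0.0]
contact_force: [-0.5, -0.8, 0.2]
gripper_width: 0.993
grasp_force: 0.0
```

```bash
sed -i 's/print(list(np.r_\(.*\)),end/print(np.r_\1.tolist(),end/' h.py; python3 -c "
from h import *
d=grab('wrist','w1');print(manip.state()['time'],pose()[0],pose()[1].as_matrix().round(3))"
```

```text
1.45 [ 0.45065884 -0.29032627  0.21885109] [[ 0.037  0.999 -0.001]
 [ 0.999 -0.037  0.   ]
 [ 0.    -0.001 -1.   ]]
```

View pics/w1.png

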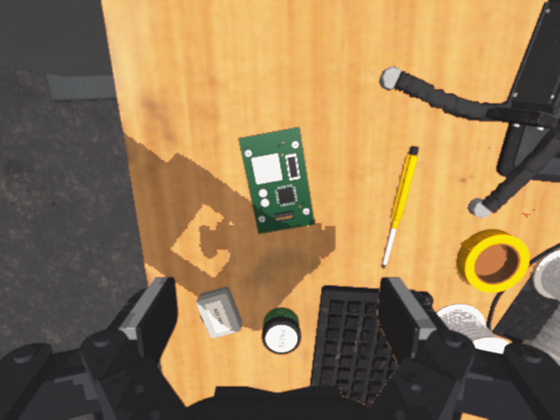

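The wrist view shows the board at the picture's middle, with corners near (239,138), (300,128), (314,222) and (259,233). It is clear of the jar, box and driver. I'll segment it, then take a second, lower view.

```bash
cat >> h.py <<'E'
def board(d):
    hsv=cv2.cvtColor(d['image'],cv2.COLOR_BGR2HSV); m=cv2.inRange(hsv,(40,60,20),(90,255,160))
    m=cv2.morphologyEx(m,cv2.MORPH_CLOSE,np.ones((15,15)))
    cs,_=cv2.findContours(m,cv2.RETR_EXTERNAL,cv2.CHAIN_APPROX_NONE); c=max(cs,key=cv2.contourArea)
    return cv2.contourArea(c),cv2.minAreaRect(c),c
def bfit(d,z):
    a,r,c=board(d); P=np.array([onz(d,p,z)[:2] for p in c[:,0]]).astype(np.float32)
    (cx,cy),(w,h),an=cv2.minAreaRect(P*1000); return (cx,cy),(w,h),an
E
python3 - <<'E'
from h import *
d=load('w1'); print(board(d)[:2]); print(bfit(d,.0095))
for z in(0,.0095): print(onz(d,(277,180),z))
c,_,an=bfit(d,.0095); plan([c[0]/1e3+.02,c[1]/1e3-.03,.14],np.radians(90),3,85)
E
```

```text
(5515.5, ((277.26397705078125, 180.45199584960938), (97.58201599121094, 60.8210563659668), 79.69515228271484))
((452.2911682128906, -286.8937683105469), (58.096405029296875, 98.02851104736328), 8.210659980773926)
[ 0.4518393 -0.2864534  0.       ]
[ 0.45192047 -0.28446767  0.0095    ]
[-8.6, 7.6, 26.3, -0.02, -0.0, -0.71, 85.0], [-8.7, 7.4, 26.3, -0.02, -0.0, -0.71, 85.0], [-8.8, 7.3, 26.3, -0.02, -0.0, -0.71, 85.0],
```

>>> {"fn": "servo_tool", "kwargs": {
  "moves": [
    [[-8,7,26,0,0,-3.4,85],[-8,7,26,0,0,-3.4,85],[-8,7,26,0,0,-3.4,85],[0,0,0,0,0,0,85]]
  ]
}}

```text
time: 1.95
tool_pos: [0.4699, -0.3149, 0.1387]
tool_rot: [-0.003, 0.657, 0.754, -0.0]
contact_force: [0.5, 0.7, 0.2]
gripper_width: 0.995
grasp_force: 0.0
```

Run:
```python
from h import *
a=load('w1'); b=grab('wrist','w2')
A=cv2.boxPoints(board(a)[1]);B=cv2.boxPoints(board(b)[1])
s=lambda q:q[np.argsort(np.arctan2(*(q-q.mean(0)).T[::-1]))]
A,B=s(A),s(B);print(A.round(),B.round(),board(b)[0])
for i in range(4): 
    j=np.argmin(np.linalg.norm(B-B.mean(0)-(A[i]-A.mean(0))*1.3,axis=1)); P,e=tri(a,A[i],b,B[j]); print(P.round(4),e.round(4))
for z in (.008,.0104):print(bfit(a,z),bfit(b,z))
print(pose()[0],np.degrees(np.arctan2(*pose()[1].as_matrix()[[1,0],0])))
```

```text
[[239. 138.]
 [298. 127.]
 [316. 223.]
 [256. 234.]] [[217. 100.]
 [298. 100.]
 [298. 230.]
 [217. 230.]] 9993.5
[ 0.4167 -0.2424  0.0079] 0.0002
[ 0.4741 -0.2345  0.0059] 0.0002
[ 0.5084 -0.3926 -0.168 ] 0.0014
[ 0.4319 -0.3221  0.0571] 0.0012
((452.280029296875, -287.218017578125), (58.353885650634766, 98.46302032470703), 8.210664749145508) ((452.3134460449219, -287.0638732910156), (58.555503845214844, 98.48221588134766), 8.272132873535156)
((452.29791259765625, -286.69921875), (57.94187545776367, 97.7677993774414), 8.210652351379395) ((452.3914489746094, -286.634521484375), (58.015316009521484, 97.57366943359375), 8.272171020507812)
[ 0.47068417 -0.31522402  0.14046827] 97.8206674951029
```

Run:
```python
from h import *
print(manip.tcp_to_tips, [k for k in dir(manip) if k[0]!='_'])
yaw=np.radians(98.2); c,s=np.cos(yaw),np.sin(yaw)
plan([.4523,-.2868,.06],yaw,3,72); plan([.4523,-.2868,.014],yaw,5,72)
```

```text
0.014 ['IKError', 'grab_frame', 'job_done', 'state', 'tcp_to_tips']
[10.2, -4.7, 26.8, -0.04, -0.03, -0.13, 72.0], [10.2, -4.7, 26.8, -0.04, -0.03, -0.13, 72.0], [10.2, -4.7, 26.8, -0.04, -0.03, -0.13, 72.0], 
[6.1, -2.8, 25.3, -0.02, -0.02, -0.08, 72.0], [6.1, -2.8, 25.3, -0.02, -0.02, -0.08, 72.0], [6.1, -2.8, 25.3, -0.02, -0.02, -0.08, 72.0], [6.1, -2.8, 25.3, -0.02, -0.02, -0.08, 72.0], [6.1, -2.8, 25.3, -0.02, -0.02, -0.08, 72.0],
```

>>> {"fn": "servo_tool", "kwargs": {
  "moves": [
    [[10,-4.5,27,0,0,-0.1,72],[10,-4.7,27,0,0,-0.1,72],[10.5,-4.7,27,0,0,-0.1,72],[0,0,20,0,0,0,72],[0,0,13,0,0,0,72],[0,0,8,0,0,0,72],[0,0,2,0,0,0,72],[0,0,0,0,0,0,72]]
  ]
}}

```text
time: 3.0
tool_pos: [0.4542, -0.2869, 0.0179]
tool_rot: [0.001, 0.654, 0.756, -0.0]
contact_force: [-0.2, -0.6, -0.8]
gripper_width: 0.841
grasp_force: 0.0
```

Run:
```python
from h import *
d=grab('wrist','w3'); print(pose()[0]); print(manip.state()['contact_force'])
```

```text
[ 0.45428225 -0.28694339  0.01801372]
[-0.29255169  0.03561369 -0.25702748]
```

View pics/w3.png

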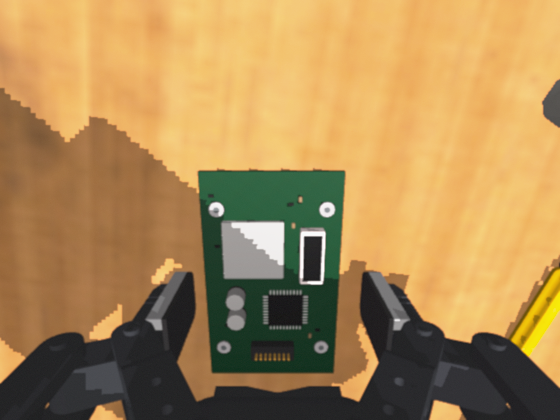

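Both fingers straddle the board symmetrically: inner tips near column 193 on the left and 362 on the right, board edges near 208 and 341. I'll check the tip height by projection before closing.

Run:
```python
from h import *
d=load('w3'); p,r=pose()
print('board mid',proj(d,[.4523,-.2868,.0104]),'tcp xy',proj(d,[p[0],p[1],.0104]))
for z in(14,9,4,0,-5):
    print(z,[proj(d,p+r.apply([x/1e3,y/1e3,z/1e3])).round() for x,y in((11,-36),(-11,-36),(11,36),(-11,36))])
```

```text
board mid [271.79590545 283.50356825] tcp xy [276.21173813 284.36749207]
14 [array([196., 255.]), array([199., 299.]), array([357., 255.]), array([353., 299.])]
9 [array([193., 260.]), array([197., 305.]), array([359., 260.]), array([356., 304.])]
4 [array([191., 265.]), array([194., 311.]), array([362., 265.]), array([358., 311.])]
0 [array([188., 270.]), array([192., 316.]), array([364., 270.]), array([360., 316.])]
-5 [array([185., 275.]), array([189., 323.]), array([367., 275.]), array([363., 323.])]
```

>>> {"fn": "servo_tool", "kwargs": {
  "moves": [
    [[0,-2,2,0,0,0,68],[0,0,2,0,0,0,66],[0,0,2,0,0,0,65],[0,0,0,0,0,0,65]]
  ]
}}

```text
time: 3.55
tool_pos: [0.4517, -0.2867, 0.011]
tool_rot: [-0.0, 0.654, 0.756, -0.0]
contact_force: [0.1, -0.0, 0.5]
gripper_width: 0.76
grasp_force: 0.0
```

Run:
```python
from h import *
d=grab('wrist','w4'); p,r=pose(); print(p); print(manip.state()['contact_force'])
for z in(14,9,4,0,-5):
    print(z,[proj(d,p+r.apply([x/1e3,y/1e3,z/1e3])).round() for x,y in((11,-32.5),(-11,-32.5),(11,32.5),(-11,32.5))])
cv2.imwrite('pics/w4c.png',cv2.resize(d['image'][220:370,150:410],None,fx=3,fy=3))
```

```text
[ 0.45175128 -0.28672889  0.01115358]
[0.09772488 0.18520711 0.05721073]
14 [array([204., 256.]), array([207., 299.]), array([349., 256.]), array([346., 299.])]
9 [array([201., 260.]), array([205., 305.]), array([351., 260.]), array([348., 305.])]
4 [array([199., 266.]), array([202., 311.]), array([353., 265.]), array([350., 311.])]
0 [array([197., 270.]), array([200., 316.]), array([356., 270.]), array([352., 316.])]
-5 [array([194., 276.]), array([198., 323.]), array([358., 275.]), array([355., 323.])]
```

View pics/w4c.png

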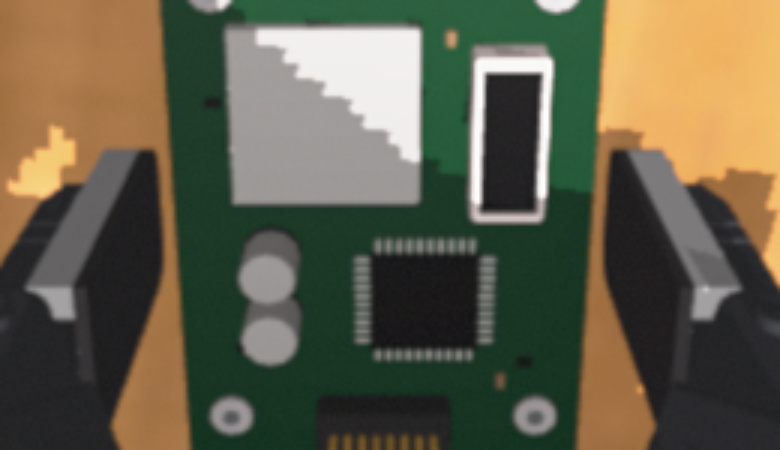

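The pads straddle the board evenly, with tips at about (202,270–308) in the full frame. That puts them only 3–4 mm ahead of the TCP, about 8 mm up, so I'll go 5 mm lower and then close.

>>> {"fn": "servo_tool", "kwargs": {
  "moves": [
    [[0,0.4,3,0,0,0,65],[0,0,2,0,0,0,65],[0,0,0,0,0,0,57],[0,0,0,0,0,0,57],[0,0,0,0,0,0,57],[0,0,0,0,0,0,57]]
  ]
}}

```text
time: 4.35
tool_pos: [0.4525, -0.287, 0.0066]
tool_rot: [0.0, 0.654, 0.756, 0.0]
contact_force: [0.6, -0.5, 2.6]
gripper_width: 0.681
grasp_force: 49.9
```

Run:
```python
from h import *
plan([.467,.125,.30],np.radians(79.5),9,57)
```

```text
[45.0, 8.2, -32.6, 0.0, 0.0, 2.09, 57.0], [45.3, 6.6, -32.6, 0.0, 0.0, 2.09, 57.0], [45.5, 4.9, -32.6, 0.0, 0.0, 2.09, 57.0], [45.7, 3.2, -32.6, 0.0, 0.0, 2.09, 57.0], [45.8, 1.6, -32.6, 0.0, 0.0, 2.09, 57.0], [45.8, -0.1, -32.6, 0.0, 0.0, 2.09, 57.0], [45.8, -1.8, -32.6, 0.0, 0.0, 2.09, 57.0], [45.7, -3.4, -32.6, 0.0, 0.0, 2.09, 57.0], [45.5, -5.1, -32.6, 0.0, 0.0, 2.09, 57.0],
```

>>> {"fn": "servo_tool", "kwargs": {
  "moves": [
    [[0,0,-15,0,0,0,57],[0,0,-40,0,0,0,57],[45,8,-33,0,0,2.1,57],[45,6.5,-33,0,0,2.1,57],[45.5,5,-33,0,0,2.1,57],[46,3,-33,0,0,2.1,57],[46,1.5,-33,0,0,2.1,57],[46,0,-33,0,0,2.1,57],[46,-2,-33,0,0,2.1,57],[46,-3.5,-30,0,0,2,57],[46,-5,-30,0,0,2,57],[0,0,0,0,0,0,57]]
  ]
}}

```text
time: 5.85
tool_pos: [0.4669, 0.129, 0.356]
tool_rot: [0.001, 0.767, 0.642, 0.002]
contact_force: [0.1, -1.3, -0.1]
gripper_width: 0.679
grasp_force: 48.4
```

Run:
```python
from h import *
d=grab('wrist','w5'); p,r=pose(); print(p)
```

```text
[0.46647936 0.1274942  0.35386878]
```

View pics/w5.png

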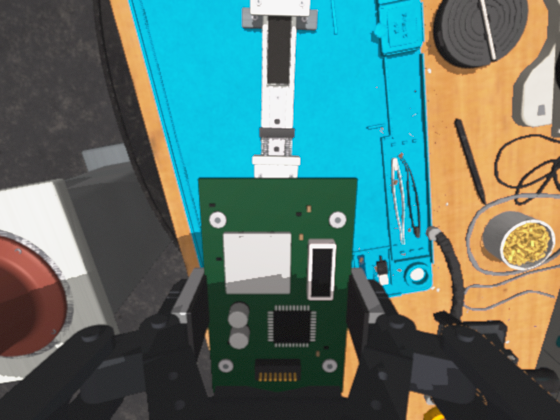

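The board is held straight. In this view:
- The bed's dark rubber runs from about (278,87) to (282,15).
- The fixed jaw lip is at row 10.
- The sprung pad is the dark bar at (277,132).
- The rest of the sliding jaw is hidden under the board.

```bash
cat >> h.py <<'E'
def bed(d,roi):
    x0,y0,x1,y1=roi; g=d['image'][y0:y1,x0:x1].max(2)
    m=(g<75).astype(np.uint8); cs,_=cv2.findContours(m,cv2.RETR_EXTERNAL,cv2.CHAIN_APPROX_NONE)
    c=max(cs,key=cv2.contourArea); return cv2.boxPoints(cv2.minAreaRect(c+np.array([x0,y0])))
def order(B): # tl,tr,br,bl
    B=B[np.argsort(B[:,1])]; return np.array([*sorted(B[:2].tolist()),*sorted(B[2:].tolist())[::-1]])
def rep(d,B,z):
    P=np.array([onz(d,p,z) for p in B]); print(P[:,:2].round(4).tolist()); u=(P[0]+P[1]-P[2]-P[3])/2
    print('w,l',np.linalg.norm(P[0]-P[1]),np.linalg.norm(u),'yaw',np.degrees(np.arctan2(u[1],u[0])),'mid',P.mean(0))
    return P
E
python3 - <<'E'
from h import *
d=load('w5'); B=order(bed(d,(262,12,300,92))); print(B.round(1)); rep(d,B,.03)
hp=d['image'][100,250:310]; print(hp[::2].tolist())
plan([.47,.165,.24],np.radians(80),3,57)
E
```

```text
[[268.  16.]
 [290.  16.]
 [290.  82.]
 [268.  82.]]
[[0.4898, 0.3023], [0.515, 0.2978], [0.503, 0.2268], [0.4765, 0.2316]]
w,l 0.025604686464029254 0.07191979530590982 yaw 79.92496221692855 mid [0.49606693 0.26462589 0.03      ]
[[228, 196, 10], [228, 197, 10], [228, 196, 10], [228, 196, 10], [228, 197, 10], [224, 192, 31], [226, 225, 228], [247, 247, 247], [246, 246, 247], [245, 245, 246], [244, 244, 245], [246, 245, 246], [246, 245, 246], [246, 245, 246], [245, 244, 246], [246, 245, 246], [245, 245, 246], [245, 245, 246], [243, 243, 244], [246, 246, 247], [246, 246, 247], [242, 243, 249], [223, 191, 28], [230, 199, 10], [231, 201, 10], [231, 201, 10], [230, 199, 10], [230, 199, 10], [229, 197, 10], [227, 195, 10]]
[12.5, -1.2, 38.0, 0.04, -0.01, -0.08, 57.0], [12.5, -1.1, 38.0, 0.04, -0.01, -0.08, 57.0], [12.5, -1.1, 38.0, 0.04, -0.01, -0.08, 57.0],
```

>>> {"fn": "servo_tool", "kwargs": {
  "moves": [
    [[12,3,38,0,0,0,57],[12,3,38,0,0,0,57],[12,3,38,0,0,0,57],[0,0,0,0,0,0,57]]
  ]
}}

```text
time: 6.4
tool_pos: [0.4792, 0.1589, 0.2332]
tool_rot: [-0.002, 0.769, 0.64, -0.005]
contact_force: [-0.1, 0.4, -1.7]
gripper_width: 0.678
grasp_force: 48.5
```

Run:
```python
from h import *
d=grab('wrist','w6'); p,r=pose(); print(p)
```

```text
[0.48067895 0.15905912 0.23624175]
```

View pics/w6.png

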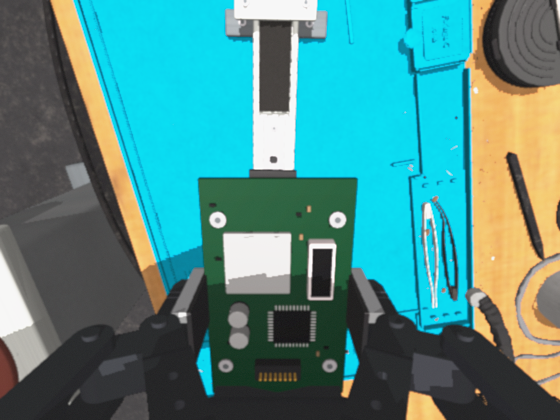

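Second view: the bed's near edge is at row 112, columns 259–290, and the jaw lip edge is at row 20. The rail edges are at columns 253 and 297.

Run:
```python
from h import *
def edges(d,rows,c0,c1,white):
    L=[];Rr=[]
    for y in rows:
        row=d['image'][y,c0:c1].astype(int); m=(row[:,2]>120) if white else (row.max(1)<100)
        i=np.where(m)[0]
        if len(i): L.append((c0+i[0]-.5,y));Rr.append((c0+i[-1]+.5,y))
    return np.array(L),np.array(Rr)
def fit(q):
    a,b=np.polyfit(q[:,1],q[:,0],1); return lambda y:(a*y+b,y)
def far(d,col,y0,y1): # dark runs along a column
    g=d['image'][y0:y1,col-2:col+3].max(2).mean(1); return g
out={}
for n,rr,br in(('w5',range(90,122),range(25,78)),('w6',range(118,165),range(35,105))):
    d=load(n); l,r=map(fit,edges(d,rr,235,315,True)); bl,bR=map(fit,edges(d,br,255,300,False))
    ym=rr[0];ye=rr[-1]
    for nm,z,(e1,e2),(a,b) in(('rail',.016,(l,r),(ym,ye)),('bed',.03,(bl,bR),(br[0],br[-1]))):
        P=[onz(d,(np.array(e1(y))+np.array(e2(y)))/2,z) for y in(a,b)]; u=P[0]-P[1]
        W=np.linalg.norm(onz(d,e1(a),z)-onz(d,e2(a),z)); print(n,nm,'mid',[q[:2].round(4).tolist() for q in P],'yaw',np.degrees(np.arctan2(u[1],u[0])).round(2),'w',W.round(4))
    col=int(bl(70)[0]+bR(70)[0])//2; g=far(d,col,0,180); print(col,g.round().astype(int).tolist()[:125])
```

```text
w5 rail mid [[0.4863, 0.221], [0.4786, 0.1837]] yaw 78.4 w 0.0418
w5 bed mid [[0.5004, 0.2909], [0.4896, 0.2351]] yaw 79.04 w 0.0345
278 [247, 247, 247, 247, 247, 247, 247, 247, 247, 247, 247, 247, 247, 248, 233, 137, 59, 41, 41, 44, 51, 61, 62, 61, 63, 62, 63, 63, 63, 63, 63, 62, 63, 63, 62, 63, 63, 63, 63, 63, 63, 63, 61, 62, 62, 63, 63, 63, 62, 62, 62, 62, 62, 62, 63, 63, 64, 63, 63, 63, 63, 63, 63, 63, 62, 62, 63, 63, 63, 63, 63, 63, 62, 63, 63, 62, 63, 63, 64, 63, 63, 61, 66, 96, 130, 143, 199, 238, 247, 247, 246, 246, 246, 246, 246, 245, 237, 228, 235, 242, 246, 246, 246, 246, 246, 246, 246, 246, 246, 246, 246, 246, 246, 246, 246, 245, 246, 246, 231, 170, 132, 130, 133, 161, 219]
w6 rail mid [[0.4865, 0.2212], [0.4776, 0.1778]] yaw 78.39 w 0.0413
w6 bed mid [[0.5006, 0.2892], [0.4887, 0.2339]] yaw 77.85 w 0.0272
274 [247, 247, 247, 247, 247, 247, 247, 247, 247, 247, 247, 247, 247, 247, 247, 247, 247, 249, 250, 197, 108, 58, 46, 47, 47, 48, 56, 68, 71, 70, 70, 70, 70, 71, 71, 72, 72, 72, 71, 71, 70, 71, 71, 72, 72, 72, 71, 71, 72, 71, 72, 72, 72, 73, 73, 72, 71, 70, 71, 72, 72, 72, 72, 71, 70, 70, 71, 71, 72, 71, 71, 71, 71, 72, 72, 72, 72, 72, 73, 72, 72, 73, 73, 72, 72, 72, 72, 73, 72, 72, 72, 72, 72, 72, 72, 71, 72, 73, 72, 72, 72, 72, 72, 72, 73, 72, 72, 73, 71, 70, 84, 150, 207, 202, 236, 249, 248, 247, 247, 247, 247, 247, 247, 247, 247]
```

Run:
```python
from h import *
a=load('w5');b=load('w6')
u=np.array([np.cos(np.radians(78.4)),np.sin(np.radians(78.4))]); n=np.array([u[1],-u[0]])
for nm,p,q in(('bednear',(278,83.3),(274.3,110.7)),('lip',(281,15),(276,19.7))):
    P,e=tri(a,p,b,q); print(nm,P.round(4),e.round(4))
for nm,z,p,q in(('bednear y=17',.03,(278,83.3),(274.3,110.7)),('lip y=90',.0425,(281,15),(276,19.7))):
    for d,w in((a,p),(b,q)): P=onz(d,w,z); print(nm,P.round(4),'along',(P[:2]@u).round(4),'lat',(P[:2]@n).round(4))
m=np.array([[.4863,.221],[.4865,.2212],[.4786,.1837],[.4776,.1778],[.4897,.2345],[.5005,.29]]);print('lat',(m@n).round(4))
# held board pose in hand
p,r=pose()
for nm in('w5','w6'):
    d=load(nm); hsv=cv2.cvtColor(d['image'],cv2.COLOR_BGR2HSV); A,rc,c=board(d); print(A,rc)
```

```text
bednear [0.4883 0.228  0.0297] 0.0
lip [0.5024 0.2917 0.073 ] 0.0005
bednear y=17 [0.4883 0.228  0.03  ] along 0.3215 lat 0.4325
bednear y=17 [0.4883 0.228  0.03  ] along 0.3215 lat 0.4325
lip y=90 [0.5042 0.298  0.0425] along 0.3933 lat 0.4339
lip y=90 [0.5031 0.2981 0.0425] along 0.3932 lat 0.4329
lat [0.4319 0.4321 0.4319 0.4321 0.4325 0.432 ]
29818.5 ((277.0, 284.5), (213.0, 158.0), 90.0)
29847.0 ((277.0, 284.5), (213.0, 158.0), 90.0)
```

Bed top measured at z = 29.7 mm against 30 in the text, holder yaw 78.4°, lateral position consistent within 0.5 mm. Moving the board over the bed now.

Run:
```python
from h import *
u=np.array([.2011,.9796]);n=np.array([.9796,-.2011]); q=.3355*u+.432*n; print(q)
p,r=pose(); print(p,np.degrees(np.arctan2(*r.as_matrix()[[1,0],0])), r.as_matrix()[:,2])
plan([*q,.06],np.radians(78.4),5,57)
```

```text
[0.49065625 0.2417806 ]
[0.48067895 0.15905912 0.23624175] 79.5444772284793 [-0.00487564 -0.00134675 -0.99998721]
[16.7, -0.9, 35.2, -0.05, 0.03, 0.23, 57.0], [16.7, -1.0, 35.2, -0.05, 0.03, 0.23, 57.0], [16.7, -1.1, 35.2, -0.05, 0.03, 0.23, 57.0], [16.6, -1.2, 35.2, -0.05, 0.03, 0.23, 57.0], [16.6, -1.3, 35.2, -0.05, 0.03, 0.23, 57.0],
```

>>> {"fn": "servo_tool", "kwargs": {
  "moves": [
    [[16.7,-1,35,0,0,0.2,57],[16.7,-1,35,0,0,0.2,57],[16.7,-1,35,0,0,0.2,57],[16.7,-1,35,0,0,0.2,57],[16.7,-1,32,0,0,0.2,57],[0,0,0,0,0,0,57],[0,0,0,0,0,0,57]]
  ]
}}

```text
time: 7.32
tool_pos: [0.4944, 0.2429, 0.0688]
tool_rot: [0.001, 0.774, 0.633, 0.002]
contact_force: [-0.0, 0.2, 0.3]
gripper_width: 0.68
grasp_force: 48.5
```

```bash
cat >> h.py <<'E'
U=np.array([.2011,.9796]);N=np.array([.9796,-.2011])
def hp():
    p,r=pose(); m=r.as_matrix(); print('t',manip.state()['time'],'holder x,y,z mm',((p[:2]@N-.432)*1e3).round(1),((p[:2]@U-.304)*1e3).round(1),(p[2]*1e3).round(1),'yaw',np.degrees(np.arctan2(m[1,0],m[0,0])).round(2),'tilt',np.degrees(m[:2,2]).round(2),'F(along,lat,z)',(manip.state()['contact_force'][:2]@np.c_[U,N]).round(1),manip.state()['contact_force'][2].round(1))
E
python3 -c "
from h import *
hp()"
```

```text
t 7.325 holder x,y,z mm 3.5 33.4 68.8 yaw 78.57 tilt [0.19 0.04] F(along,lat,z) [ 0.2 -0.1] 0.3
```

>>> {"fn": "servo_tool", "kwargs": {
  "moves": [
    [[-2,-3.5,15,0,0,0.2,57],[0,0,14,0,0,0,57],[0,0,6,0,0,0,57],[0,0,2,0,0,0,57],[0,0,0,0,0,0,57]]
  ]
}}

```text
time: 7.95
tool_pos: [0.4899, 0.242, 0.0341]
tool_rot: [0.0, 0.775, 0.632, -0.001]
contact_force: [-14.6, -5.9, 31.5]
gripper_width: 0.68
grasp_force: 50.5
```

```bash
python3 -c "
from h import *
hp()"
```

```text
t 7.95 holder x,y,z mm -0.8 31.6 34.1 yaw 78.43 tilt [-0.07 -0.08] F(along,lat,z) [ -8.7 -13.1] 31.5
```

Contact came about 5 mm higher than expected, at 31 N. I'll ease off and look.

>>> {"fn": "servo_tool", "kwargs": {
  "moves": [
    [[0,0,-2,0,0,0,57],[0,0,0,0,0,0,57]]
  ]
}}

```text
time: 8.2
tool_pos: [0.49, 0.2421, 0.0343]
tool_rot: [0.0, 0.775, 0.632, 0.0]
contact_force: [-6.0, -3.1, 18.6]
gripper_width: 0.677
grasp_force: 49.7
```

```bash
python3 -c "
from h import *
hp()
d=grab('wrist','w7'); s=grab('scene','s7')
a=cv2.resize(d['image'][0:420,130:430],None,fx=1.3,fy=1.3); b=cv2.resize(s['image'][225:345,180:310],None,fx=3.1,fy=3.1)
im=np.zeros((546,800,3),np.uint8); im[:a.shape[0],:a.shape[1]]=a; im[:b.shape[0],392:392+b.shape[1]]=b[:, :408]; cv2.imwrite('pics/v7.png',im)"
```

```text
t 8.2 holder x,y,z mm -0.7 31.7 34.3 yaw 78.42 tilt [ 0.05 -0.02] F(along,lat,z) [-4.2 -5.2] 18.6
```

View pics/v7.png

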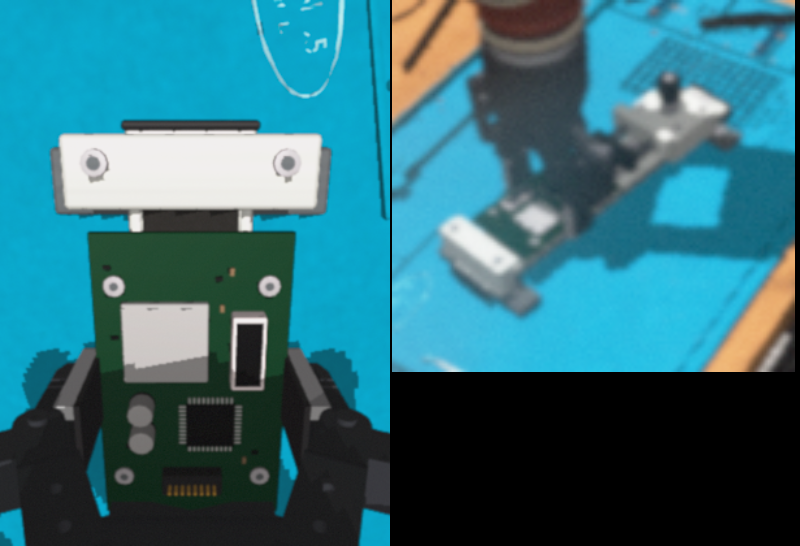

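The board sits centred over the bed, and the gap from its end to the lip is about 6–8 mm (crop rows 212–232). It is simply resting on the bed, with the mat raising the holder about 5 mm. I'll relieve the press and slide towards home, feeling for the stop.

>>> {"fn": "servo_tool", "kwargs": {
  "moves": [
    [[0,0,-2,0,0,0,57],[3,0,0,0,0,0,57],[3,0,0,0,0,0,57],[0,0,0,0,0,0,57]]
  ]
}}

```text
time: 8.8
tool_pos: [0.4912, 0.2476, 0.0344]
tool_rot: [0.001, 0.775, 0.632, 0.0]
contact_force: [-0.8, -3.0, 8.6]
gripper_width: 0.677
grasp_force: 49.0
```

```bash
python3 -c "
from h import *
hp()
for n,a,b in(('w5',(278,83.3),(281,15)),('w6',(274.3,110.7),(276,19.7))):
    d=load(n); print(onz(d,a,.0353)[:2]@U-.017,onz(d,b,.0478)[:2]@U-.09, onz(d,a,.0353)[:2]@N)
"
```

```text
t 8.8 holder x,y,z mm -0.6 37.3 34.4 yaw 78.41 tilt [ 0.1  -0.05] F(along,lat,z) [-3.1 -0.2] 8.6
0.3042125770536238 0.30210389054174513 0.4324673103080825
0.3046505025010962 0.30210365217965707 0.4325849389512784
```

>>> {"fn": "servo_tool", "kwargs": {
  "moves": [
    [[2,0,-1,0,0,0,57],[2,0,0,0,0,0,57],[0,0,0,0,0,0,57]]
  ]
}}

```text
time: 9.18
tool_pos: [0.4912, 0.2518, 0.0344]
tool_rot: [0.0, 0.775, 0.632, 0.0]
contact_force: [0.6, -2.7, 4.4]
gripper_width: 0.676
grasp_force: 48.8
```

```bash
python3 -c "
from h import *
hp()"
```

```text
t 9.175 holder x,y,z mm -1.5 41.5 34.4 yaw 78.4 tilt [ 0.02 -0.01] F(along,lat,z) [-2.5  1.1] 4.4
```

>>> {"fn": "servo_tool", "kwargs": {
  "moves": [
    [[1,0.5,0,0,0,0,57],[1,0,0,0,0,0,57],[0,0,0,0,0,0,57]]
  ]
}}

```text
time: 9.55
tool_pos: [0.4918, 0.2536, 0.0344]
tool_rot: [0.0, 0.775, 0.632, -0.0]
contact_force: [-0.9, -2.7, 4.8]
gripper_width: 0.682
grasp_force: 48.9
```

>>> {"fn": "servo_tool", "kwargs": {
  "moves": [
    [[1,0,0,0,0,0,57],[0,0,0,0,0,0,57]]
  ]
}}

```text
time: 9.8
tool_pos: [0.492, 0.2546, 0.0344]
tool_rot: [0.0, 0.775, 0.632, -0.0]
contact_force: [0.2, -1.8, 5.2]
gripper_width: 0.676
grasp_force: 48.9
```

>>> {"fn": "servo_tool", "kwargs": {
  "moves": [
    [[1,0,0,0,0,0,57],[0,0,0,0,0,0,57]]
  ]
}}

```text
time: 10.05
tool_pos: [0.4921, 0.2548, 0.0344]
tool_rot: [0.001, 0.775, 0.632, -0.001]
contact_force: [-1.5, -5.4, 6.8]
gripper_width: 0.676
grasp_force: 49.0
```

>>> {"fn": "servo_tool", "kwargs": {
  "moves": [
    [[1,0,0,0,0,0,57],[0,0,0,0,0,0,57]]
  ]
}}

```text
time: 10.3
tool_pos: [0.4921, 0.2549, 0.0344]
tool_rot: [0.001, 0.775, 0.632, -0.002]
contact_force: [-2.2, -8.3, 8.8]
gripper_width: 0.681
grasp_force: 49.1
```

The stop is felt at y = 254.9 mm, which puts the holder origin at 0.3037 along, in agreement with vision. Back off 2 mm of push, release, rise.

>>> {"fn": "servo_tool", "kwargs": {
  "moves": [
    [[-1.5,0,-0.7,0,0,0,57],[0,0,0,0,0,0,66],[0,0,0,0,0,0,72],[0,0,0,0,0,0,72],[0,0,-15,0,0,0,75],[0,0,-40,0,0,0,80],[-30,0,-50,0,0,0,80],[-30,0,-40,0,0,0,80],[0,0,0,0,0,0,80]]
  ]
}}

```text
time: 11.42
tool_pos: [0.4826, 0.1959, 0.186]
tool_rot: [0.002, 0.776, 0.631, 0.005]
contact_force: [0.8, 0.7, 0.3]
gripper_width: 0.94
grasp_force: 0.0
```

```bash
python3 -c "
from h import *
hp(); d=grab('wrist','w8'); plan([.4629,.1063,.15],np.radians(168.4),9,60)"
```

```text
t 11.425 holder x,y,z mm 1.3 -15.1 186.0 yaw 78.28 tilt [0.56 0.13] F(along,lat,z) [0.8 0.6] 0.3
[-10.2, -0.0, 3.7, 0.04, 0.01, -10.01, 60.0], [-10.1, -1.8, 3.7, 0.04, 0.01, -10.01, 60.0], [-9.6, -3.5, 3.7, 0.04, 0.01, -10.01, 60.0], [-8.8, -5.1, 3.7, 0.04, 0.01, -10.01, 60.0], [-7.8, -6.6, 3.7, 0.04, 0.01, -10.01, 60.0], [-6.6, -7.8, 3.7, 0.04, 0.01, -10.01, 60.0], [-5.1, -8.8, 3.7, 0.04, 0.01, -10.01, 60.0], [-3.5, -9.6, 3.7, 0.04, 0.01, -10.01, 60.0], [-1.8, -10.0, 3.7, 0.04, 0.01, -10.01, 60.0],
```

View pics/w8.png

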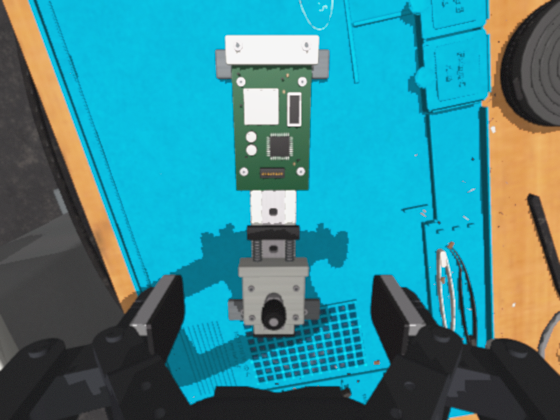

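The board lies flat with its far end under the fixed lip. The knob's top is near (273,322) and its foot near (273,298). Two bar holes show, at about (273,212) and (273,247), and the pad face is at row 228.

Run:
```python
from h import *
d=load('w8'); im=d['image']
f=lambda q,z:((onz(d,q,z)[:2]@N-.432)*1e3).round(1).tolist(),
def hy(q,z): P=onz(d,q,z)[:2]; return ((P@N-.432)*1e3).round(1),((P@U-.3037)*1e3).round(1)
g=im[190:270,266:282].max(2); print(g.min(1).tolist())
for nm,q,z in(('hole1',(273,212),.0273),('hole2',(273,247),.0273),('pad',(273,228),.04),('knobtop',(273,322),.0738)): print(nm,hy(q,z))
m=(im[288:345,255:292].max(2)<70).astype(np.uint8); ys,xs=np.where(m); print('knob px',xs.min()+255,xs.max()+255,ys.min()+288,ys.max()+288,[ (288+i,(xs[ys==i].min()+255,xs[ys==i].max()+255)) for i in range(0,57,4) if (ys==i).any()])
```

```text
[122, 185, 231, 233, 233, 233, 232, 233, 232, 232, 232, 231, 231, 231, 231, 230, 231, 219, 128, 64, 62, 60, 62, 70, 94, 146, 211, 229, 229, 230, 229, 219, 170, 147, 127, 69, 32, 50, 60, 49, 40, 39, 38, 38, 37, 38, 37, 35, 40, 72, 116, 138, 141, 141, 130, 95, 51, 37, 36, 41, 57, 80, 100, 128, 138, 139, 135, 123, 102, 95, 95, 96, 98, 98, 98, 99, 117, 149, 162, 163]
hole1 (np.float64(0.1), np.float64(-27.0))
hole2 (np.float64(-0.1), np.float64(-59.7))
pad (np.float64(0.1), np.float64(-37.2))
knobtop (np.float64(-0.3), np.float64(-105.5))
knob px 255 291 299 344 [(300, (np.int64(269), np.int64(278))), (304, (np.int64(265), np.int64(282))), (308, (np.int64(263), np.int64(284))), (312, (np.int64(262), np.int64(284))), (316, (np.int64(262), np.int64(284))), (320, (np.int64(262), np.int64(284))), (324, (np.int64(264), np.int64(283))), (328, (np.int64(268), np.int64(278))), (336, (np.int64(255), np.int64(291))), (344, (np.int64(281), np.int64(281)))]
```

>>> {"fn": "servo_tool", "kwargs": {
  "moves": [
    [[-10,0,4,0,0,-10,60],[-10,-2,4,0,0,-10,60],[-9.5,-3.5,4,0,0,-10,60],[-9,-5,4,0,0,-10,60],[-8,-6.5,4,0,0,-10,60],[-6.5,-8,4,0,0,-10,60],[-5,-9,4,0,0,-10,60],[-3.5,-9.5,4,0,0,-10,60],[-2,-10,4,0,0,-10,60],[0,0,0,0,0,0,60]]
  ]
}}

```text
time: 12.72
tool_pos: [0.4605, 0.1065, 0.1424]
tool_rot: [-0.002, 0.102, 0.995, -0.0]
contact_force: [-0.3, 0.1, -0.4]
gripper_width: 0.704
grasp_force: 0.0
```

Run:
```python
from h import *
hp(); a=load('w8'); d=grab('wrist','w9'); im=d['image']
K=-.0002*0*0+(.3037-.106)*U+.4318*N
for z in(.0518,.063,.0738): print(z,'w8',proj(a,[*K,z]).round(1),'w9',proj(d,[*K,z]).round(1))
u,v=proj(d,[*K,.063]).round().astype(int)
m=(im.max(2)<75).astype(np.uint8); m[:v-60]=0;m[v+60:]=0;m[:,:u-45]=0;m[:,u+45:]=0
n,l,st,c=cv2.connectedComponentsWithStats(m)
for i in range(1,n):
    if st[i,4]>80: print(st[i],c[i].round(1))
```

```text
t 12.725 holder x,y,z mm -2.3 -107.1 142.4 yaw 168.26 tilt [-0.19  0.  ] F(along,lat,z) [ 0.  -0.3] -0.4
0.0518 w8 [273.2 307.5] w9 [280.4 227.1]
0.063 w8 [273.1 314.9] w9 [280.6 232.9]
0.0738 w8 [273.1 322.6] w9 [280.7 239.1]
[265 215  31  36 752] [280.1 231.3]
```

>>> {"fn": "servo_tool", "kwargs": {
  "moves": [
    [[-2.1,1.1,20,0,0,-0.1,50],[0,0,20,0,0,0,46],[0,0,18,0,0,0,42],[0,0,10,0,0,0,40],[0,0,4,0,0,0,38],[0,0,0,0,0,0,36]]
  ]
}}

```text
time: 13.52
tool_pos: [0.464, 0.1071, 0.0722]
tool_rot: [0.0, 0.1, 0.995, 0.0]
contact_force: [-0.4, 0.2, 0.7]
gripper_width: 0.424
grasp_force: 0.0
```

Run:
```python
from h import *
hp(); a=load('w8'); b=load('w9'); print(tri(a,(273,314),b,(280.1,231.3)))
d=grab('wrist','w10'); cv2.imwrite('pics/w10c.png',cv2.resize(d['image'][180:400,140:420],None,fx=2.7,fy=2.7))
```

```text
t 13.525 holder x,y,z mm 1.0 -105.8 72.2 yaw 168.48 tilt [0.01 0.  ] F(along,lat,z) [ 0.1 -0.4] 0.7
(array([0.46244088, 0.10652767, 0.06100821]), np.float64(0.00029642138308006924))
```

View pics/w10c.png

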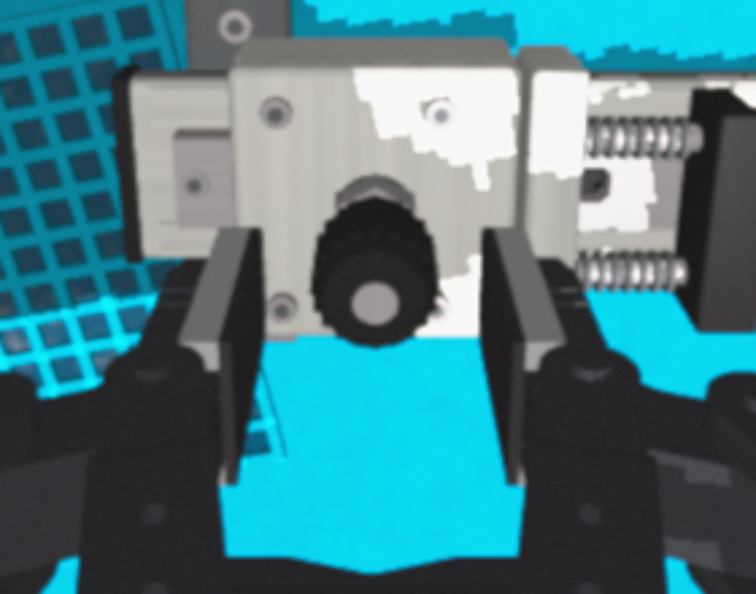

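The knob is centred between the pads: crop column 375, pads at 263 and 483. Lower 4 mm and grip.

>>> {"fn": "servo_tool", "kwargs": {
  "moves": [
    [[1,0.3,2,0,0,0,30],[0,0,2,0,0,0,24],[0,0,0,0,0,0,16],[0,0,0,0,0,0,16],[0,0,0,0,0,0,16],[0,0,0,0,0,0,16]]
  ]
}}

```text
time: 14.32
tool_pos: [0.463, 0.1076, 0.0682]
tool_rot: [0.0, 0.1, 0.995, 0.0]
contact_force: [-1.5, 1.0, 3.4]
gripper_width: 0.206
grasp_force: 58.6
```

```bash
python3 -c "
from h import *
hp()"
```

```text
t 14.325 holder x,y,z mm -0.0 -105.5 68.2 yaw 168.49 tilt [0.01 0.01] F(along,lat,z) [ 0.7 -1.6] 3.4
```

>>> {"fn": "servo_tool", "kwargs": {
  "moves": [
    [[0,0,-3,0,0,0,16],[0,0,-3,0,0,0,16],[0,0,-3,0,0,0,16],[0,0,0,0,0,0,16]]
  ]
}}

```text
time: 14.82
tool_pos: [0.4628, 0.1076, 0.0765]
tool_rot: [0.0, 0.1, 0.995, 0.0]
contact_force: [4.3, 1.0, -8.3]
gripper_width: 0.204
grasp_force: 58.8
```

>>> {"fn": "servo_tool", "kwargs": {
  "moves": [
    [[0,4,0,0,0,0,16],[0,7,0,0,0,0,16],[0,8,0,0,0,0,16],[0,7,0,0,0,0,16],[0,4,0,0,0,0,16],[0,0,0,0,0,0,16]]
  ]
}}

```text
time: 15.58
tool_pos: [0.4687, 0.1366, 0.0765]
tool_rot: [-0.0, 0.1, 0.995, -0.001]
contact_force: [5.1, -2.1, -8.2]
gripper_width: 0.206
grasp_force: 58.8
```

```bash
python3 -c "
from h import *
hp()"
```

```text
t 15.575 holder x,y,z mm -0.3 -75.9 76.5 yaw 168.52 tilt [-0.03 -0.07] F(along,lat,z) [-1.1  5.5] -8.2
```

>>> {"fn": "servo_tool", "kwargs": {
  "moves": [
    [[0,0,1.5,0,0,0,16],[0,0,1.5,0,0,0,16],[0,0,0,0,0,0,16],[0,0,0,0,0,0,19],[0,0,0,0,0,0,22],[0,0,0,0,0,0,22],[0,0,0,0,0,0,22]]
  ]
}}

```text
time: 16.45
tool_pos: [0.4694, 0.1373, 0.0748]
tool_rot: [0.0, 0.1, 0.995, 0.0]
contact_force: [0.8, -0.1, -0.1]
gripper_width: 0.261
grasp_force: 0.0
```

```bash
python3 -c "
from h import *
hp()"
```

```text
t 16.45 holder x,y,z mm 0.2 -75.1 74.8 yaw 168.5 tilt [0.06 0.04] F(along,lat,z) [0.1 0.8] -0.1
```

>>> {"fn": "servo_tool", "kwargs": {
  "moves": [
    [[0,1,0,0,0,0,22],[0,1,0,0,0,0,22],[0,1,0,0,0,0,22],[0,1,0,0,0,0,22],[0,1,0,0,0,0,22],[0,1,0,0,0,0,22]]
  ]
}}

```text
time: 17.2
tool_pos: [0.4703, 0.1417, 0.0745]
tool_rot: [-0.0, 0.1, 0.995, -0.001]
contact_force: [-0.4, -5.8, 3.8]
gripper_width: 0.253
grasp_force: 2.8
```

>>> {"fn": "servo_tool", "kwargs": {
  "moves": [
    [[0,1,0,0,0,0,22],[0,1,0,0,0,0,22],[0,1,0,0,0,0,22]]
  ]
}}

```text
time: 17.58
tool_pos: [0.4709, 0.1449, 0.0745]
tool_rot: [0.0, 0.1, 0.995, -0.001]
contact_force: [-2.0, -5.1, 3.9]
gripper_width: 0.26
grasp_force: 2.7
```

```bash
python3 -c "
from h import *
hp()"
```

```text
t 17.575 holder x,y,z mm 0.1 -67.4 74.5 yaw 168.51 tilt [-0.01 -0.13] F(along,lat,z) [-5.4 -0.9] 3.9
```

>>> {"fn": "servo_tool", "kwargs": {
  "moves": [
    [[0,1,0,0,0,0,22],[0,1,0,0,0,0,22],[0,0,0,0,0,0,22]]
  ]
}}

```text
time: 17.95
tool_pos: [0.4713, 0.1472, 0.0743]
tool_rot: [0.0, 0.1, 0.995, -0.001]
contact_force: [-0.4, -3.8, 1.9]
gripper_width: 0.261
grasp_force: 2.1
```

>>> {"fn": "servo_tool", "kwargs": {
  "moves": [
    [[0,1,0,0,0,0,22],[0,1,0,0,0,0,22],[0,0,0,0,0,0,22]]
  ]
}}

```text
time: 18.32
tool_pos: [0.4717, 0.1494, 0.0741]
tool_rot: [0.0, 0.1, 0.995, -0.0]
contact_force: [-0.2, -4.8, 1.5]
gripper_width: 0.257
grasp_force: 2.2
```

>>> {"fn": "servo_tool", "kwargs": {
  "moves": [
    [[0,1,0,0,0,0,22],[0,0.7,0,0,0,0,22],[0,0,0,0,0,0,22]]
  ]
}}

```text
time: 18.7
tool_pos: [0.4717, 0.1514, 0.0736]
tool_rot: [-0.0, 0.1, 0.995, 0.0]
contact_force: [-0.0, -2.8, -0.4]
gripper_width: 0.258
grasp_force: 1.0
```

>>> {"fn": "servo_tool", "kwargs": {
  "moves": [
    [[0,0.7,0,0,0,0,22],[0,0.7,0,0,0,0,22],[0,0,0,0,0,0,22]]
  ]
}}

```text
time: 19.08
tool_pos: [0.4719, 0.1527, 0.0737]
tool_rot: [-0.0, 0.1, 0.995, -0.0]
contact_force: [1.3, -4.4, -2.2]
gripper_width: 0.261
grasp_force: 2.0
```

>>> {"fn": "servo_tool", "kwargs": {
  "moves": [
    [[0,0.7,0,0,0,0,22],[0,0.7,0,0,0,0,22],[0,0,0,0,0,0,22]]
  ]
}}

```text
time: 19.45
tool_pos: [0.4721, 0.1533, 0.0737]
tool_rot: [-0.0, 0.1, 0.995, -0.001]
contact_force: [-1.2, -7.4, -0.9]
gripper_width: 0.251
grasp_force: 3.5
```

Resistance rises at pin y ≈ −60.5, where vision put the hole. I'll take the side load off so the spring can seat the pin, then look.

>>> {"fn": "servo_tool", "kwargs": {
  "moves": [
    [[0,-1.5,0,0,0,0,22],[0,-1.5,0,0,0,0,24],[0,0,0,0,0,0,26],[0,0,0,0,0,0,28]]
  ]
}}

```text
time: 19.95
tool_pos: [0.4719, 0.1515, 0.0742]
tool_rot: [0.0, 0.1, 0.995, 0.0]
contact_force: [-0.0, 0.6, -0.4]
gripper_width: 0.325
grasp_force: 0.0
```

Run:
```python
from h import *
hp(); d=grab('wrist','w11'); p,r=pose(); a=load('w10'); 
# silver cap on knob top: bright blob enclosed in dark, near expected place
for z in(.0738,.0793): print('pred top',z,[proj(d,[*((.3037+y)*U+.432*N),z]).round(1).tolist() for y in(-.062,-.0605,-.059)])
print('w10 pred',proj(a,[*((.3037-.1058)*U+.432*N),.0738]).round(1))
for n,q in(('w10',a),('w11',d)):
    g=q['image'].max(2); m=((g>85)&(g<190)).astype(np.uint8); nn,l,st,c=cv2.connectedComponentsWithStats(m)
    for i in range(1,nn):
        x,y,w,h,A=st[i]
        if 80<A<500 and .7<w/h<1.5 and 230<x<330 and 230<y<360 : print(n,st[i],c[i].round(1))
```

```text
t 19.95 holder x,y,z mm -0.1 -60.7 74.2 yaw 168.5 tilt [0.03 0.04] F(along,lat,z) [ 0.6 -0.1] -0.4
pred top 0.0738 [[276.3, 293.9], [279.9, 293.9], [283.5, 293.9]]
pred top 0.0793 [[276.3, 300.9], [280.0, 300.9], [283.7, 300.9]]
w10 pred [279.4 294. ]
w10 [270 284  18  17 226] [278.5 291.9]
w11 [253 244  50  65 499] [276.7 266.1]
w11 [270 284  17  16 217] [277.9 291.9]
```

The knob cap sits exactly where a fully home pin predicts (row offset −2.0, against −2.1 before the lift; a pin still on the bar would be about 7 px off). Now to withdraw and check the board.

>>> {"fn": "servo_tool", "kwargs": {
  "moves": [
    [[0,0,0,0,0,0,36],[0,0,0,0,0,0,40],[0,0,-20,0,0,0,40],[0,0,-40,0,0,0,40],[0,0,-50,0,0,9,40],[0,-10,-10,0,0,10,40],[0,-10,0,0,0,10,40],[0,-10,0,0,0,10,40],[0,0,0,0,0,10,40],[0,0,0,0,0,10,40],[0,0,0,0,0,10,40],[0,0,0,0,0,10,40]]
  ]
}}

```text
time: 21.5
tool_pos: [0.4567, 0.1255, 0.194]
tool_rot: [-0.0, 0.712, 0.702, 0.0]
contact_force: [-0.1, -0.4, -1.0]
gripper_width: 0.465
grasp_force: 0.0
```

Run:
```python
from h import *
hp(); d=grab('wrist','w12'); H=lambda P:[((P[:2]@N-.432)*1e3).round(1),((P[:2]@U-.3037)*1e3).round(1)]
for n,w in(('before',load('w8')),('now',d)):
    A,rc,c=board(w); P=np.array([onz(w,p,.0377)[:2] for p in c[:,0]],np.float32)*1e3; print(n,A,rc); q=cv2.minAreaRect(P); print(H(np.array(q[0])/1e3),q[1:])
for z in(.0738,.0793):print('knob',z,proj(d,[*((.3037-.061)*U+.432*N),z]).round(1))
g=d['image'].max(2); u,v=proj(d,[*((.3037-.061)*U+.432*N),.0738]).round().astype(int)
m=(g[v-50:v+25,u-20:u+20]<70).astype(np.uint8); nn,l,st,cc=cv2.connectedComponentsWithStats(m)
for i in range(1,nn):
    if st[i,4]>60: print(st[i]+np.array([u-20,v-50,0,0,0]))
print(proj(d,[*((.3037-.061)*U+.432*N),.0518]).round(1))
```

```text
t 21.5 holder x,y,z mm -9.9 -89.2 194.0 yaw 89.16 tilt [-0.  0.] F(along,lat,z) [-0.4 -0. ] -1.0
before 9211.0 ((271.0, 128.0), (124.0, 80.0), 90.0)
[np.float64(-0.7), np.float64(41.9)] ((93.77356719970703, 59.711181640625), 78.31401062011719)
now 6405.0 ((318.9032287597656, 45.416748046875), (81.86776733398438, 108.21746826171875), 10.954063415527344)
[np.float64(-0.7), np.float64(31.3)] ((73.85063171386719, 59.2442626953125), 78.67411041259766)
knob 0.0738 [296.8 176.7]
knob 0.0793 [297.2 178.3]
[284 161  25  27 210]
[295.3 171.2]
```

Near edge at y = −5.6 mm, with −5 meaning home. I'll repeat the earlier viewpoint for a direct comparison.

>>> {"fn": "servo_tool", "kwargs": {
  "moves": [
    [[24,2,2,0,0,5.4,40],[24,2,2,0,0,5.4,40],[24,2,2,0,0,0,40],[0,0,0,0,0,0,40],[0,0,0,0,0,0,40]]
  ]
}}

```text
time: 22.18
tool_pos: [0.4699, 0.196, 0.1879]
tool_rot: [0.0, 0.773, 0.634, -0.0]
contact_force: [0.1, 0.9, 0.6]
gripper_width: 0.465
grasp_force: 0.0
```

Run:
```python
from h import *
hp(); d=grab('wrist','w13'); H=lambda P:[((P[:2]@N-.432)*1e3).round(1),((P[:2]@U-.3037)*1e3).round(1)]
for n,w in(('before',load('w8')),('now',d)):
    A,rc,c=board(w); P=np.array([onz(w,p,.0377)[:2] for p in c[:,0]],np.float32)*1e3; q=cv2.minAreaRect(P); print(n,A,H(np.array(q[0])/1e3),q[1:],'ends',[H(np.array(q[0])/1e3)[1]+s*max(q[1])/2 for s in(-1,1)])
    hs=cv2.cvtColor(w['image'],cv2.COLOR_BGR2GRAY)
    x,y=proj(w,[*((.3037-.061)*U+.432*N),.0738]).round().astype(int)
    col=int(proj(w,[*((.3037+.0)*U+.432*N),.035])[0]); print(col,'profile y:',[(r,int(hs[r,col-2:col+3].mean()),H(onz(w,(col,r),.04))[1]) for r in range(170,240,3)])
```

```text
t 22.175 holder x,y,z mm -11.1 -17.5 187.9 yaw 78.76 tilt [-0.02 -0.03] F(along,lat,z) [ 0.9 -0. ] 0.6
before 9211.0 [np.float64(-0.7), np.float64(41.9)] ((93.77356719970703, 59.711181640625), 78.31401062011719) ends [np.float64(-4.986783599853517), np.float64(88.78678359985352)]
272 profile y: [(170, 82, np.float64(11.8)), (173, 118, np.float64(9.4)), (176, 69, np.float64(7.0)), (179, 74, np.float64(4.5)), (182, 76, np.float64(2.1)), (185, 75, np.float64(-0.4)), (188, 74, np.float64(-2.9)), (191, 210, np.float64(-5.4)), (194, 232, np.float64(-7.9)), (197, 231, np.float64(-10.4)), (200, 230, np.float64(-12.9)), (203, 230, np.float64(-15.5)), (206, 230, np.float64(-18.0)), (209, 70, np.float64(-20.6)), (212, 62, np.float64(-23.2)), (215, 150, np.float64(-25.8)), (218, 228, np.float64(-28.4)), (221, 228, np.float64(-31.0)), (224, 142, np.float64(-33.7)), (227, 49, np.float64(-36.3)), (230, 45, np.float64(-39.0)), (233, 38, np.float64(-41.7)), (236, 37, np.float64(-44.4)), (239, 72, np.float64(-47.1))]
now 9119.5 [np.float64(-0.5), np.float64(42.4)] ((93.63003540039062, 59.16349792480469), 78.71989440917969) ends [np.float64(-4.415017700195314), np.float64(89.21501770019532)]
289 profile y: [(170, 109, np.float64(8.4)), (173, 71, np.float64(5.9)), (176, 81, np.float64(3.5)), (179, 80, np.float64(1.0)), (182, 71, np.float64(-1.4)), (185, 68, np.float64(-3.9)), (188, 76, np.float64(-6.4)), (191, 71, np.float64(-8.9)), (194, 68, np.float64(-11.5)), (197, 81, np.float64(-14.0)), (200, 237, np.float64(-16.6)), (203, 224, np.float64(-19.1)), (206, 117, np.float64(-21.7)), (209, 129, np.float64(-24.3)), (212, 236, np.float64(-26.9)), (215, 246, np.float64(-29.5)), (218, 246, np.float64(-32.2)), (221, 245, np.float64(-34.8)), (224, 246, np.float64(-37.5)), (227, 206, np.float64(-40.2)), (230, 178, np.float64(-42.9)), (233, 178, np.float64(-45.6)), (236, 180, np.float64(-48.3)), (239, 179, np.float64(-51.0))]
```

The board is home: near end at −4.4 mm, yaw within 0.4°, and the pad's dark block is in contact with it. Handing in.

```bash
python3 -c "
from h import *
print(manip.job_done())"
```

```text
the job is handed in; nothing more can be done
None
```

The board is clamped flat and home against the fixed jaw, with the plunger pin seated in the next hole by force feel and knob height; I handed the job in at about 22 s, and no verdict came back.

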